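Reset a bench balance through its recessed key

ROBOT

A 6-joint arm with a two-finger parallel gripper is mounted at the origin on a cart in front of the work surface, level with it; the furniture and walls round the work are solid. World frame = base frame: x ahead of the robot, y to its left, z up, the work surface at z = 0. Lengths are in m, angles in rad, forces in N, time in s.
With the tool pointing down it reaches from about 0.35 to 0.775 m from the base axis. Payload 7.3 kg.
Tool frame: the origin (TCP) lies on the centre line of the jaws, within the pads' length; the fingertips stand 11 mm ahead of it and the grasp point (between the pads) lies 8 mm behind it; y points along the fingers, z is the direction in which the jaws open and shut, and the axes are right-handed (so a half turn about y gives the same grasp; the last joint's range is limited). The gripper opens to 92 mm and grips with 3 to 60 N. Pads are 19 mm wide; open, the fingers measure 130 mm over their backs; the gripper's body (75 mm by 190 mm) begins 47 mm behind the grasp point.
Start: joints at [-1.264, 0.342, 1.524, -0, 1.275, -0.146], TCP at [0.23, -0.472, 0.21] pointing down, gripper open.
Joint ranges: [-2.53, 2.53], [-0.77, 2.02], [0.04, 2.7], [-1, 4.14], [0.28, 2.66], [-3.11, 3.11]. Speed limits (rad/s): [2.57, 2.57, 3.14, 3.14, 3.14, 3.14].

INTERFACE

Orientations are given as [roll, pitch, yaw] about the fixed x, y, z axes, in that order (R = Rz(yaw) Ry(pitch) Rx(roll)).
In Python, from cell import robot, cams gives the robot as it stands.
- The arm moves only by the tool apply_moves, never from a script. Its argument "plan" is a list of rows, each a list of 7 numbers: the shift along the tool's x, y, z in m, then the turn, a rotation vector about the tool's x, y, z in degrees, then the gripper command: -1 is fully open, 1 is shut, values between are in proportion. A call has exactly 5 rows; each row is the pose to reach, as a shift and turn from the pose commanded when the call began, along the tool's axes at that moment; what a row does not reach only later rows make up. A row lasts 1/8 s, in which the tool goes at most 62.5 mm and 10.7 degrees, less where a joint would pass 70% of its speed; a pose out of reach is approached as far as the arm can. A call with a gripper value outside its range is refused whole. The fingers move at their own pace and stop on an object; "squeeze" is the grip in N (left out, the last holds). Time passes only in rows, so rows that repeat a pose let the fingers close, or fill a call up. It gives the time, the measured TCP pose, the force and the opening at its end, in the units of the state.
- robot.observe(): the state, without advancing time (a new reading comes with each control period).
- cams.read_camera(name): name is "side" or "top" or "wrist"; returns the picture (480x640x3 uint8, blue, green, red); there is no depth.
- cams.calibration(name): a dict with "fx", "fy", "cx", "cy" (pixels), "dist" ([k1, k2, p1, p2, k3] as OpenCV has them; the pictures are not rectified), "extrinsics" (4x4, takes a point from world to camera coordinates); the wrist camera has in their place "T_tool_cam" (4x4, takes a point from camera to tool coordinates, whose origin is the TCP and whose axes are the tool frame's). Camera axes: x right, y up, looking along -z (the intrinsics and any distortion apply to the point x, -y, -z); pixel columns grow to the right and rows downward; lengths in m; the calibration is good to about 2 mm. A picture is of the moment at which its call begins: read the wrist's pose just before it. calibration takes no time and is no camera call.
- robot.hand_in(): hands the job in, once; it reports no verdict.
The state is a dict: "time": time; "qpos": joint angles; "qvel": joint speeds; "joint_efforts": joint torques, N m; "tool_pos": TCP position; "tool_rot": TCP orientation; "contact_force": force on the tool from outside, world axes, zero at the start; "torque": the same for the moment, N m; "opening": finger opening in m.
Only numpy, scipy, OpenCV 4.12 (cv2) and the standard library are available. Lean on these libraries where they do the work, as an engineer would, in place of code of your own. Each camera call takes 0.05 s, during which the arm holds its last target. There are 200 camera calls.

TASK

Reset the bench balance: with a fingertip push the sliding shutter on its deck to the left as far as it goes, reach into the well this uncovers and press the sunken round key all the way down, keeping it down for one full second. Then let the key come up and push the shutter fully shut again. Push and press only: do not pinch the shutter, do not press the two raised keys, and leave the dish on the pan and the things round the balance where they are.

Things in the scene. Friction and masses are not known exactly. Their poses are not given: they have to be found in the camera images.
- balance: Bench balance, white deck on a grey base, fixed to the bench: 180 mm along its x (front to back), 240 mm along its y, flat deck 55 mm above the bench. Origin: centre of its underside. Its x points to the back, away from the robot, its y to the left (yaw within 0.25 rad of the robot's axes). Pan on the back half; on the front half the shutter, with two raised keys to its left.
- well_mouth (a point): Centre of the well's mouth, level with the deck, at balance x = -48 mm, y = -45 mm, z = 55 mm (does not move with the shutter). The well is a straight-sided rectangular hole 50 mm along balance y, 36 mm along balance x and 24 mm deep, with the sunken key in the middle of its floor.
- pan_centre (a point): Centre of the top of the fixed round steel pan, 88 mm across, 8 mm above the deck. A flat display, 4 mm above the deck, lies to its left.
- analyser_corner (a point): Fixed obstacle: the near left top corner of the large analyser cabinet that fills the bench to the right of the work (0.22 m high here, fittings up to 0.27 m, reaching right and back from this corner). A dome of an extraction arm hangs about 0.75 m above the bench, in front of it at the right. The space before the bench's front edge is free.
- key_top (a point): Centre of the top face of the sunken key: a round black key 26 mm across, its top 16 mm below the deck when up, pressed straight down. It moves with the key.
- reset_key (a joint): Travel of the sunken key: 0 up, 0.005 m fully down. A spring returns it; it needs about 1 N to start and 5 N to be fully down, then meets a hard stop.
- shutter (a joint): Travel of the shutter: 0 fully shut (centred over the well), 0.062 m fully open, to the left along balance +y; hard stops at both ends. Sliding takes about 1 to 2 N and it stays where it is left. It starts between 0 and 0.012 m.
- ridge_top (a point): Middle of the ridge's top; moves with the shutter, a plain grey plate 46 mm (balance x) x 64 mm (balance y), its top 4 mm above the deck. One upright ridge crosses its middle: 34 mm along balance x, 8 mm thick along y, top 18 mm above the deck. Push its right side to open, its left side to shut. Rails 5 mm high run along y, 25 mm before and behind it.
- raised_key_0 (a joint): The front one of two ordinary raised grey keys, 16 mm across, standing 5 mm above the deck at balance x = -66 mm, y = +100 mm. 0 up, 0.003 m pressed. Not to be pressed.
- raised_key_1 (a joint): The rear one of the two raised keys, alike, at balance x = -34 mm, y = +100 mm. 0 up, 0.003 m pressed. Not to be pressed.
- weigh_dish: Shallow round clear-white dish, 68 mm across, 15 mm high, loose on the balance's pan; origin at the centre of its underside. Leave it there.
- small_beaker: Small empty glass beaker, 46 mm across, 56 mm high, loose on the bench to the left of the balance; origin at the centre of its underside. Leave alone.
- vial: Screw-capped glass vial, 23 mm across, 52 mm high, standing loose on the bench to the right of the balance; origin at the centre of its underside. Leave alone.
- tweezers: Metal tweezers, 133 mm long, 9 mm high, lying loose on the bench in front of the balance; origin at the centre of their underside. Leave alone.
Mind the look-alikes: they are no part of the job. Leave any green or turquoise look-alike of the weigh_dish alone.

How it is judged:
On the way, in this order (a step that is already met when the one before it is completed fails the run):
1. the shutter is slid fully open (value of joint shutter above 0.056 m), for 0.1 s.
2. the sunken key is pressed all the way down and kept down, the shutter open (value of joint reset_key above 0.004 m and value of joint shutter above 0.05 m), for 0.9 s.
At the end, for the whole second after the job is handed in: The shutter is shut to within 4 mm, the sunken key is up again (within 1 mm), the raised keys are up, and the dish, beaker, vial and tweezers stand within 12 mm of where they began, upright (value of joint shutter below 0.004 m and value of joint each of reset_key, raised_key_0, raised_key_1 below 0.001 m and distance of each of weigh_dish, small_beaker, vial, tweezers from where it was at the start of the episode below 0.012 m and angle between each of weigh_dish, small_beaker, vial's own z axis and vertical below 0.15 rad); the robot touches nothing.
It fails at once if a raised key is pressed (more than 1.5 mm) (value of joint any of raised_key_0, raised_key_1 above 0.0015 m).
It fails at once if the dish, beaker, vial or tweezers are moved more than 12 mm (distance of any of weigh_dish, small_beaker, vial, tweezers from where it was at the start of the episode above 0.012 m).
It fails at once if the shutter's ridge is pinched between the fingers (contact force between the fingers and shutter above 0.5 N and y of the grasp point in the frame of ridge_top between -0.007 and 0.007 m and x of the grasp point in the frame of ridge_top between -0.025 and 0.025 m and z of the grasp point in the frame of ridge_top below 0.014 m).
It also fails if it takes over 59 s, if anything falls off the work surface, if the arm or the gripper's body presses on something with over 40 N, if the wrist force passes 120 N, or if a joint passes its speed limit or range.

## Working session

There is one attempt and no reset: what is moved stays moved. The work goes in short steps, Python scripts to look and compute and a tool call to move; the robot and the scene stay as the last step left them, time stands still between calls to the robot, and variables do not carry over. Pictures are saved under pics/ and viewed, about 8 in all and at most 12, crops included, and the job is handed in when it is done.

Besides the shell and the picture viewer there is one more tool, called after "Emit:" as name(argument=value, ...), one argument or row to a line, values as JSON. apply_moves: Moves the arm, as the interface text tells. Its arguments: {"type":"object","properties":{"plan":{"type":"array","items":{"type":"array","items":{"type":"number"}}},"squeeze":{"type":"number"}},"required":["plan"]}

```bash
ls; mkdir -p pics; python3 - <<'E'
from cell import robot,cams
import cv2
print(robot.observe())
for n in("top","side"):
    im=cams.read_camera(n);cv2.imwrite(f"pics/{n}0.png",im)
    print(n,cams.calibration(n))
print(cams.calibration("wrist"))
E
```

```text
pics
{'time': 0.0, 'qpos': array([-1.26400922e+00,  3.42746011e-01,  1.52503227e+00, -2.40269220e-05,
        1.27537682e+00, -1.46019047e-01]), 'qvel': array([-6.50698182e-04, -1.74685473e-03, -5.63571441e-04, -1.17729336e-03,
       -1.09773117e-03, -8.62734752e-05]), 'joint_efforts': array([-2.98167324e-03, -4.31255329e+01, -2.44222283e+01,  7.13517889e-02,
        5.58763300e-02, -1.34860634e-04]), 'tool_pos': array([ 0.22955376, -0.47167079,  0.20902757]), 'tool_rot': array([-1.57234549e+00,  2.04606385e-04, -2.68877965e+00]), 'contact_force': array([-0.40416706, -0.59447172, -0.14519929]), 'torque': array([-0.0157029 , -0.03894503,  0.00894713]), 'opening': 0.09178307172158875}
top {'fx': 560.5898927370898, 'fy': 560.5898927370898, 'cx': 317.86486786393226, 'cy': 235.6213287101457, 'dist': array([0.03781519, 0.        , 0.        , 0.        , 0.        ]), 'extrinsics': array([[-0.01929603, -0.99980171, -0.00491945,  0.02657357],
       [ 0.99065071, -0.01978358,  0.13498065, -0.54640474],
       [-0.13505121, -0.00226887,  0.99083602, -1.3728187 ],
       [ 0.        ,  0.   
[... 324 characters left out ...]
53634838,  0.79918642,  0.01131291],
       [ 0.32615602, -0.72997047,  0.60063747, -1.6380228 ],
       [ 0.        ,  0.        ,  0.        ,  1.        ]])}
{'fx': 383.5797122255166, 'fy': 383.5797122255166, 'cx': 326.3672104468674, 'cy': 245.09624278695526, 'dist': array([-0.05999544,  0.        ,  0.        ,  0.        ,  0.        ]), 'T_tool_cam': array([[ 5.84130929e-04, -9.58988735e-01, -2.83443583e-01,
        -7.82604110e-02],
       [-2.58248037e-04,  2.83443477e-01, -9.58988909e-01,
        -1.73661516e-01],
       [ 9.99999796e-01,  6.33373832e-04, -8.20888564e-05,
        -1.09502403e-04],
       [ 0.00000000e+00,  0.00000000e+00,  0.00000000e+00,
         1.00000000e+00]])}
```

View pics/top0.png

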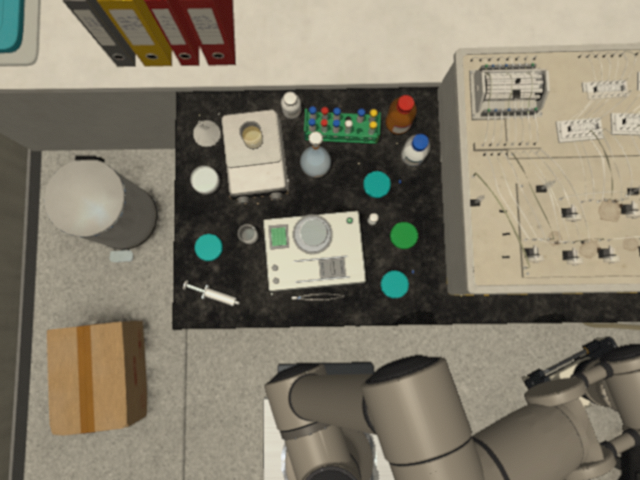

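View pics/side0.png

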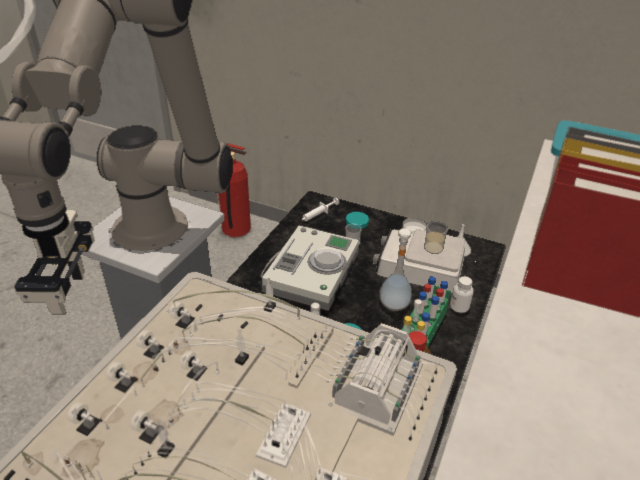

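The top view shows the balance at about (315,250), with its shutter at (332,268), two raised keys at (276,267) and (277,281), the pan at (312,233), the tweezers at (318,296), the beaker at (247,234) and the vial at (373,218). The analyser's near-left corner is at about (468,292). The look-alikes are teal and green lids at (394,284), (403,235), (377,184) and (208,247), and a second white instrument at (255,153). I'll check the balance in a close crop.

```bash
cat > h.py <<'E'
import numpy as np,cv2
from cell import robot,cams
from scipy.spatial.transform import Rotation as R
F=np.diag([1,-1,-1.])
def cam(n,st=None):
    c=cams.calibration(n)
    K=np.array([[c['fx'],0,c['cx']],[0,c['fy'],c['cy']],[0,0,1]])
    if n=='wrist':
        T=np.eye(4);T[:3,:3]=R.from_euler('xyz',st['tool_rot']).as_matrix();T[:3,3]=st['tool_pos']
        E=np.linalg.inv(T@c['T_tool_cam'])
    else:E=c['extrinsics']
    return K,c['dist'],F@E[:3,:3],F@E[:3,3]
def unproj(C,uv,z):
    K,d,r,t=C
    p=cv2.undistortPoints(np.array(uv,float).reshape(-1,1,2),K,d)[:,0]
    D=np.c_[p,np.ones(len(p))]@r; o=-r.T@t
    return o+D*((np.asarray(z)-o[2])/D[:,2])[:,None]
def proj(C,P):
    K,d,r,t=C
    return cv2.projectPoints(np.array(P,float).reshape(-1,3),cv2.Rodrigues(r)[0],t,K,d)[0][:,0]
def bal(p,P):  # p=x,y,yaw
    c,s=np.cos(p[2]),np.sin(p[2]);P=np.array(P,float).reshape(-1,3)
    return np.c_[p[0]+c*P[:,0]-s*P[:,1],p[1]+s*P[:,0]+c*P[:,1],P[:,2]]
E
python3 - <<'E'
from h import *
C=cam('top')
uv=[(264,219),(358,211),(365,284),(269,291)]
W=unproj(C,uv,[.055]*4);print(W.round(3))
print(np.linalg.norm(W-np.roll(W,-1,0),axis=1))
print('analyser',unproj(C,[(468,292)],[.22]))
im=cv2.imread('pics/top0.png')[200:310,235:385]
cv2.imwrite('pics/c1.png',cv2.resize(im,None,fx=5,fy=5,interpolation=cv2.INTER_CUBIC))
E
```

```text
[[ 0.589  0.149  0.055]
 [ 0.604 -0.086  0.055]
 [ 0.422 -0.097  0.055]
 [ 0.41   0.138  0.055]]
[0.23534155 0.18239339 0.23586771 0.17932447]
analyser [[ 0.39331995 -0.30449171  0.22      ]]
```

View pics/c1.png

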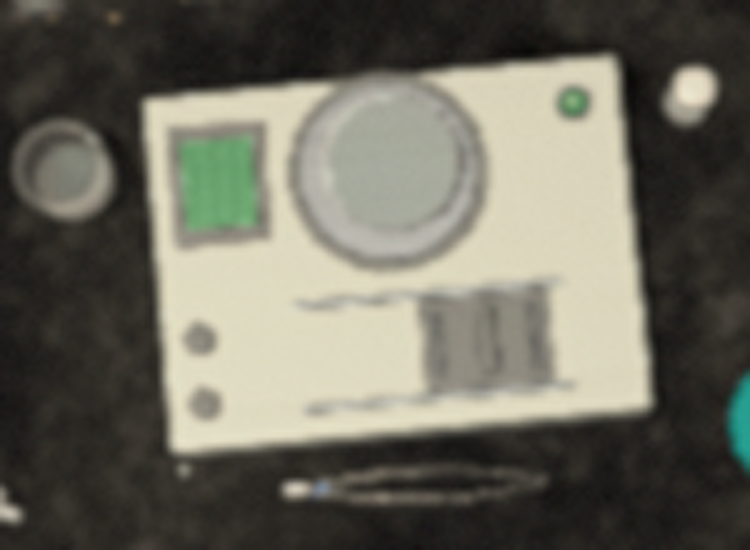

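The crop confirms the balance: it has the green display, the pan with its dish, the shutter with its ridge between the rails, and the two keys on the left. In crop pixels the deck corners are (142,98), (616,55), (654,410) and (172,452), the shutter is at (488,340), the keys at (200,339) and (205,404), and the pan at (388,172). Next I fit the pose.

```bash
cat >> h.py <<'E'
def to(st,pos,yaw):
    """tool-frame shift (m), turn (deg) from state to world pos, pointing down at yaw"""
    A=R.from_euler('xyz',st['tool_rot']);B=R.from_euler('xyz',[-np.pi/2,0,yaw])
    return (A.inv().apply(np.array(pos)-st['tool_pos'])).round(4),np.degrees((A.inv()*B).as_rotvec()).round(1)
E
python3 - <<'E'
from h import *
from scipy.optimize import least_squares
C=cam('top')
uv=np.array([(142,98),(616,55),(654,410),(172,452),(200,339),(205,404),(472+100*0+16,340)])/5+[235,200]-.4
P=[(.09,.12,.055),(.09,-.12,.055),(-.09,-.12,.055),(-.09,.12,.055),(-.034,.1,.06),(-.066,.1,.06)]
f=lambda p:(proj(C,bal(p,P))-uv[:6]).ravel()
s=least_squares(f,[.5,.03,.05]);print(s.x,s.fun.reshape(-1,2).round(2))
p=s.x
w=unproj(C,uv[6:],[.060])[0];c,n=np.cos(p[2]),np.sin(p[2]);d=w[:2]-p[:2]
print('shutter bal',c*d[0]+n*d[1],-n*d[0]+c*d[1])
print('well',bal(p,[-.048,-.045,.055]))
st=robot.observe()
print(to(st,[.23,-.47,.32],p[2]-np.pi))
b=bal(p,[-.09,-.075,.2])[0];print(b,to(st,b,p[2]-np.pi))
E
```

```text
[0.50854318 0.0264588  0.07272449] [[-0.37 -0.45]
 [ 0.62 -0.64]
 [ 0.49  0.29]
 [-0.61  0.95]
 [-0.09 -0.11]
 [-0.03 -0.1 ]]
shutter bal -0.04783581292601356 -0.040946407240079884
well [[ 0.46393978 -0.02190996  0.055     ]]
(array([-0.0011, -0.1109, -0.0015]), array([ 0.1, 21.8,  0. ]))
[ 0.42423061 -0.0548824   0.2       ] (array([-0.3574,  0.0096, -0.2897]), array([ 0.1, 21.8,  0. ]))
```

Emit:
apply_moves(
  plan=[
    [0,-0.055,0,0,0,0,1],
    [0,-0.11,0,0,5,0,1],
    [0,-0.11,0,0,10,0,1],
    [-0.03,-0.11,-0.02,0,16,0,1],
    [-0.08,-0.11,-0.06,0,21.8,0,1],
  ],
  squeeze=10,
)

```text
time: 0.72
tool_pos: [0.2747, -0.3844, 0.3187]
tool_rot: [-1.572, -0.0, -3.075]
contact_force: [0.4, 0.0, 0.8]
opening: 0.0463
```

```bash
python3 - <<'E'
from h import *
p=[0.5085,.0265,.0727]
st=robot.observe();print(st['time'],st['tool_pos'],st['opening'],st['qpos'])
b=bal(p,[-.07,-.078,.22])[0];b[2]=.22;print(b,to(st,b,p[2]-np.pi))
E
```

```text
0.725 [ 0.2746766  -0.3844043   0.31874288] 0.04627998159029192 [-1.11283290e+00  1.79068837e-01  1.44642220e+00  5.60854905e-05
  1.51734723e+00  3.91807425e-01]
[ 0.44435051 -0.05637848  0.22      ] (array([-0.191,  0.099, -0.316]), array([ 0.1, -0.4,  0. ]))
```

Emit:
apply_moves(
  plan=[
    [-0.025,0,-0.05,0,0,0,1],
    [-0.05,0,-0.105,0,0,0,1],
    [-0.08,0,-0.16,0,0,0,1],
    [-0.11,0,-0.21,0,0,0,1],
    [-0.14,0,-0.26,0,0,0,1],
  ],
)

```text
time: 1.35
tool_pos: [0.3959, -0.1132, 0.3196]
tool_rot: [-1.571, 0.0, -3.069]
contact_force: [1.5, -0.4, -1.0]
opening: 0.0011
```

Emit:
apply_moves(
  plan=[
    [-0.03,0.02,-0.04,0,0,0,1],
    [-0.05,0.06,-0.056,0,0,0,1],
    [-0.05,0.1,-0.056,0,0,0,1],
    [-0.05,0.1,-0.056,0,0,0,1],
    [-0.05,0.1,-0.056,0,0,0,1],
  ],
)

```text
time: 1.98
tool_pos: [0.442, -0.0561, 0.221]
tool_rot: [-1.57, 0.002, -3.07]
contact_force: [0.6, -0.3, 0.4]
opening: 0.0006
```

```bash
python3 - <<'E'
from h import *
p=[0.5085,.0265,.0727]
st=robot.observe();im=cams.read_camera('wrist')
print(st['time'],st['tool_pos'],st['tool_rot'],st['opening'])
C=cam('wrist',st)
P=[(-.09,-.12,.055),(-.09,.12,.055),(-.048,-.041,.073),(-.048,-.041+.004,.073)]
print(proj(C,bal(p,P)).round(1))
np.save('w1.npy',np.r_[st['tool_pos'],st['tool_rot']])
cv2.imwrite('pics/w1.png',im)
E
```

```text
1.975 [ 0.4420061  -0.05607708  0.22103134] [-1.57010696e+00  1.55242595e-03 -3.06977274e+00] 0.0005952697841197089
[[373.1 240.5]
 [116.3 241. ]
 [283.8 198.6]
 [279.1 198.6]]
```

View pics/w1.png

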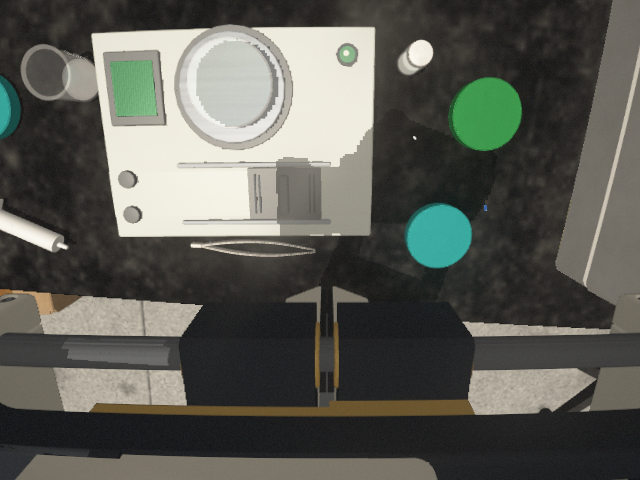

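The wrist view shows the deck corners at (93,34), (375,27), (371,234) and (119,237), the keys at (127,179) and (133,214), the ridge at about (284,193), and the closed fingertips at (327,290). The tweezers are at (253,248), just in front of the balance. I'll refit the pose from this view.

```bash
python3 - <<'E'
from h import *
from scipy.optimize import least_squares
a=np.load('w1.npy');C=cam('wrist',dict(tool_pos=a[:3],tool_rot=a[3:]))
uv=np.array([(93,34),(375,27),(371,234),(119,237),(127,179),(133,214)],float)
P=[(.09,.12,.055),(.09,-.12,.055),(-.09,-.12,.055),(-.09,.12,.055),(-.034,.1,.06),(-.066,.1,.06)]
s=least_squares(lambda p:(proj(C,bal(p,P))-uv).ravel(),[.5,.03,.05]);print(s.x,s.fun.reshape(-1,2).round(1))
z=least_squares(lambda p:(proj(C,bal(p,np.array(P)+[0,0,p[3]]))-uv).ravel(),[.5,.03,.05,0]);print(z.x,z.fun.reshape(-1,2).round(1))
# tip
print('tip proj',proj(C,[a[:3]+[0,0,-.011]]))
im=cv2.imread('pics/w1.png')
cv2.imwrite('pics/w1c.png',np.vstack([cv2.resize(im[150:250,170:350],None,fx=4,fy=4),cv2.resize(im[270:310,240:420],None,fx=4,fy=4)]))
E
```

```text
[0.50983672 0.0259679  0.07599437] [[-5.2 -3.9]
 [ 5.  -3.8]
 [ 3.2  4.7]
 [-1.8  3.1]
 [-0.4  1.4]
 [-1.4  1.9]]
[ 0.5096799   0.02898251  0.07635132 -0.01024672] [[-1.6 -0.8]
 [-0.3 -0.6]
 [-1.2  1.8]
 [ 0.6  0.2]
 [ 1.9 -0. ]
 [ 0.7 -0.4]]
tip proj [[327.68383029 288.5603477 ]]
```

View pics/w1c.png

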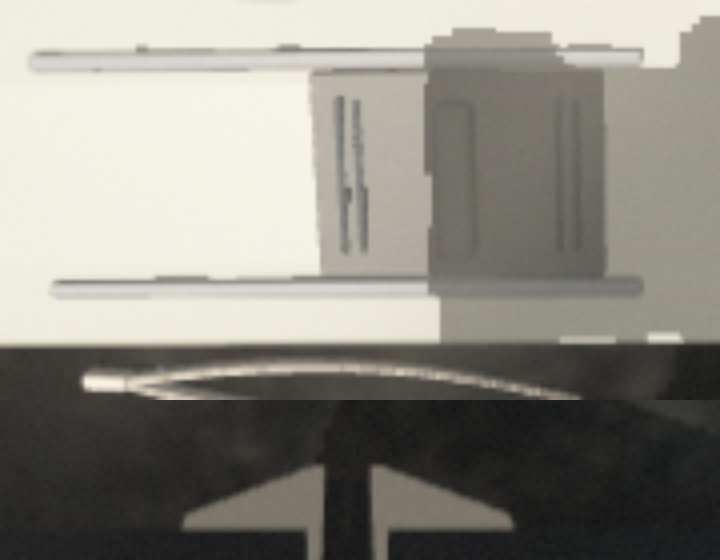

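```bash
python3 - <<'E'
from h import *
from scipy.optimize import least_squares
a=np.load('w1.npy');C=cam('wrist',dict(tool_pos=a[:3],tool_rot=a[3:]));T=cam('top')
uvw=np.array([(93,34),(375,27),(371,234),(119,237),(127,179),(133,214),(248,167.5),(320.5,167.5),(321,218.8),(250.,218.8)])
uvt=np.array([(142,98),(616,55),(654,410),(172,452),(200,339),(205,404)])/5+[235,200]-.4
def pts(p):
    i=p[3];y=-.045+p[4];X=.09-i;Y=.12-i
    return np.array([(X,Y,.055),(X,-Y,.055),(-X,-Y,.055),(-X,Y,.055),(-.034,.1,.06),(-.066,.1,.06),(-.025,y+.032,.059),(-.025,y-.032,.059),(-.071,y-.032,.059),(-.071,y+.032,.059)])
def f(p,dz=0):
    B=bal(p,pts(p)+[0,0,p[5]])
    return np.r_[(proj(C,B)-uvw).ravel(),2*(proj(T,bal(p,pts(p))[:6])-uvt).ravel()]
for fx in (0,1):
    s=least_squares(lambda p:f(p*np.array([1,1,1,1,1,fx])),[.5,.03,.05,.002,.004,0]);print(s.x.round(4));print(s.fun[:20].reshape(-1,2).round(1).tolist(),s.fun[20:].reshape(-1,2).round(1).tolist())
E
```

```text
[0.51   0.0261 0.076  0.0027 0.0052 0.    ]
[[-1.8, -0.7], [1.4, -0.4], [0.2, 1.7], [0.4, 0.1], [-0.6, 1.2], [-1.6, 1.7], [-1.0, 0.5], [0.5, -0.0], [0.4, 0.7], [0.1, 1.1]] [[1.7, 0.2], [-0.7, -0.4], [-1.0, -3.0], [1.4, -1.5], [0.2, -1.1], [0.4, -1.2]]
[ 0.5096  0.0271  0.0753  0.0017  0.0047 -0.0051]
[[-0.7, -0.2], [0.7, 0.4], [-0.5, 1.8], [1.1, -0.1], [1.1, 0.7], [-0.0, 0.8], [-0.4, 0.4], [-0.0, -0.1], [-0.1, -0.1], [0.6, 0.2]] [[0.1, -0.3], [-0.7, -0.9], [-0.9, -1.8], [-0.3, -0.3], [-0.6, -0.9], [-0.4, -0.9]]
```

```bash
cat >> h.py <<'E'
p0=[.5098,.0265,.0757]
def inb(st):
    c,s=np.cos(p0[2]),np.sin(p0[2]);d=st['tool_pos'][:2]-p0[:2]
    return np.round([c*d[0]+s*d[1],-s*d[0]+c*d[1],st['tool_pos'][2]],4)
E
python3 - <<'E'
from h import *
st=robot.observe();print(inb(st))
for P in ([-.048,-.074,.1],[-.048,-.074,.076]): print(to(st,bal(p0,P)[0],p0[2]-np.pi))
E
```

```text
[-0.0736 -0.0774  0.2214]
(array([-0.0252,  0.1215, -0.0036]), array([-0.1, -0.2, -0.2]))
(array([-0.0252,  0.1455, -0.0036]), array([-0.1, -0.2, -0.2]))
```

Emit:
apply_moves(
  plan=[
    [-0.025,0.04,-0.004,0,0,0,1],
    [-0.025,0.08,-0.004,0,0,0,1],
    [-0.025,0.115,-0.004,0,0,0,1],
    [-0.025,0.125,-0.004,0,0,0,1],
    [-0.025,0.125,-0.004,0,0,0,1],
  ],
)

```text
time: 2.65
tool_pos: [0.4668, -0.0503, 0.0958]
tool_rot: [-1.57, 0.001, -3.07]
contact_force: [-0.2, -0.3, 0.3]
opening: 0.0001
```

```bash
python3 - <<'E'
from h import *
st=robot.observe();print(inb(st),st['contact_force'],st['tool_rot'])
im=cams.read_camera('wrist');cv2.imwrite('pics/w2.png',im)
E
```

```text
[-0.0486 -0.0733  0.0958] [-0.18333741 -0.32502695  0.34186645] [-1.57022266e+00  1.43584377e-03 -3.06983669e+00]
```

View pics/w2.png

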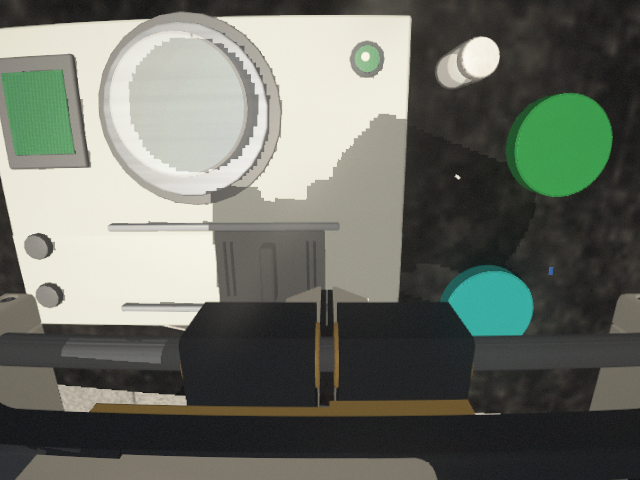

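Emit:
apply_moves(
  plan=[
    [0,0.012,0,0,0,0,1],
    [0,0.022,0,0,0,0,1],
    [0,0.022,-0.004,0,0,0,1],
    [0,0.022,-0.008,0,0,0,1],
    [0,0.022,-0.01,0,0,0,1],
  ],
)

```text
time: 3.32
tool_pos: [0.4655, -0.0395, 0.0729]
tool_rot: [-1.571, 0.0, -3.069]
contact_force: [-0.5, -0.9, 0.4]
opening: 0.0004
```

Emit:
apply_moves(
  plan=[
    [0,0,-0.002,0,0,0,1],
    [0,0,-0.004,0,0,0,1],
    [0,0,-0.006,0,0,0,1],
    [0,0,-0.006,0,0,0,1],
    [0,0,-0.006,0,0,0,1],
  ],
)

```text
time: 3.95
tool_pos: [0.4649, -0.0339, 0.0727]
tool_rot: [-1.571, 0.0, -3.069]
contact_force: [-0.4, 0.1, -0.4]
opening: 0.0006
```

```bash
python3 - <<'E'
from h import *
st=robot.observe();print(inb(st),st['contact_force'])
im=cams.read_camera('wrist');cv2.imwrite('pics/w3.png',im[200:440,160:500])
E
```

```text
[-0.0493 -0.0569  0.0727] [-0.40169958  0.06365994 -0.36419939]
```

View pics/w3.png

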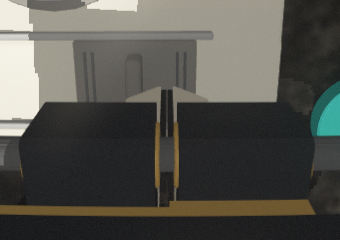

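Emit:
apply_moves(
  plan=[
    [0,0,-0.002,0,0,0,1],
    [0,0,-0.004,0,0,0,1],
    [0,0,-0.005,0,0,0,1],
    [0,0,-0.005,0,0,0,1],
    [0,0,-0.005,0,0,0,1],
  ],
)

```text
time: 4.62
tool_pos: [0.4646, -0.0289, 0.0727]
tool_rot: [-1.571, 0.0, -3.069]
contact_force: [-0.4, 0.4, -0.2]
opening: 0.0005
```

```bash
python3 - <<'E'
from h import *
st=robot.observe();print(inb(st),st['contact_force'])
im=cams.read_camera('wrist');cv2.imwrite('pics/w4.png',cv2.resize(im[220:320,220:360],None,fx=4,fy=4))
E
```

```text
[-0.0493 -0.0518  0.0727] [-0.35386353  0.41255671 -0.19075597]
```

View pics/w4.png

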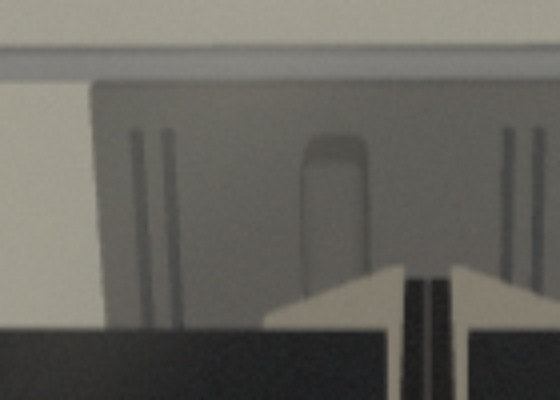

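The fingertips taper to about 3.4 mm half-thickness, so pushing with closed fingers would come close to the 7 mm pinch limit. I'll back off and open the fingers about 24 mm, so a finger's outer face does the pushing from well off the ridge.

Emit:
apply_moves(
  plan=[
    [0,0,0.014,0,0,0,1],
    [0,0,0.028,0,0,0,1],
    [0,0,0.028,0,0,0,0.48],
    [0,0,0.028,0,0,0,0.48],
    [0,0,0.028,0,0,0,0.48],
  ],
)

```text
time: 5.3
tool_pos: [0.4665, -0.0566, 0.0727]
tool_rot: [-1.571, -0.0, -3.069]
contact_force: [-0.8, 0.1, -0.1]
opening: 0.0228
```

Emit:
apply_moves(
  plan=[
    [0,0,-0.005,0,0,0,0.48],
    [0,0,-0.01,0,0,0,0.48],
    [0,0,-0.014,0,0,0,0.48],
    [0,0,-0.018,0,0,0,0.48],
    [0,0,-0.022,0,0,0,0.48],
  ],
)

```text
time: 5.92
tool_pos: [0.465, -0.0346, 0.0727]
tool_rot: [-1.571, 0.0, -3.069]
contact_force: [-0.3, -0.8, 0.1]
opening: 0.0238
```

```bash
python3 - <<'E'
from h import *
st=robot.observe();print(inb(st),st['contact_force'],st['opening'])
im=cams.read_camera('wrist');cv2.imwrite('pics/w5.png',cv2.resize(im[220:320,220:360],None,fx=4,fy=4))
E
```

```text
[-0.0493 -0.0575  0.0727] [-0.31101707 -0.80281476  0.06539136] 0.02383319162004684
```

View pics/w5.png

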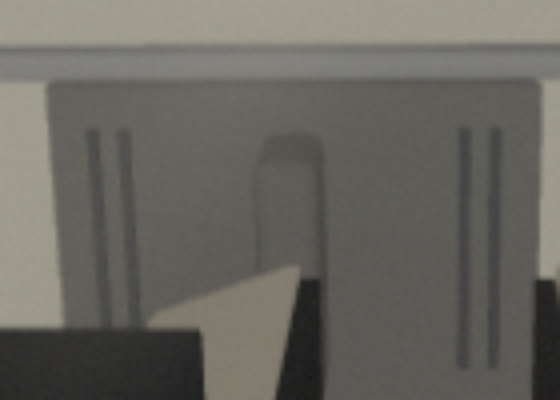

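This shows the plate edges at columns 232 and 355 of row 245, with the ridge unmoved and right next to the left finger. I'll keep pushing and track the plate's edges numerically.

Emit:
apply_moves(
  plan=[
    [0,0,-0.002,0,0,0,0.48],
    [0,0,-0.004,0,0,0,0.48],
    [0,0,-0.006,0,0,0,0.48],
    [0,0,-0.008,0,0,0,0.48],
    [0,0,-0.008,0,0,0,0.48],
  ],
)

```text
time: 6.6
tool_pos: [0.4644, -0.0268, 0.0727]
tool_rot: [-1.571, 0.0, -3.069]
contact_force: [-0.2, -0.4, 1.3]
opening: 0.024
```

```bash
cat >> h.py <<'E'
def edges(im,r=(246,251)):
    g=cv2.GaussianBlur(cv2.cvtColor(im,cv2.COLOR_BGR2GRAY),(3,3),0)[r[0]:r[1]].mean(0)
    d=np.diff(g); i=[k for k in range(1,len(d)-1) if abs(d[k])>3 and abs(d[k])>=abs(d[k-1]) and abs(d[k])>abs(d[k+1])]
    return [(k,int(round(d[k]))) for k in i if 60<k<480]
E
python3 - <<'E'
from h import *
st=robot.observe();print(inb(st),st['contact_force'],st['opening'])
im=cams.read_camera('wrist');cv2.imwrite('pics/w6.png',im);print(edges(im))
o=cv2.resize(cv2.imread('pics/w5.png'),None,fx=.25,fy=.25,interpolation=cv2.INTER_AREA);I=np.zeros((480,640,3),np.uint8);I[220:320,220:360]=o;print(edges(I))
t=o[22:42,5:140]  # plate strip rows 242-262
m=cv2.matchTemplate(im[238:268,150:480],t,cv2.TM_CCOEFF_NORMED);print(cv2.minMaxLoc(m),'ref col 225')
E
```

```text
[-0.0493 -0.0497  0.0727] [-0.18601413 -0.41480904  1.31247139] 0.02397785272222322
[(62, 45), (191, -39), (246, -24), (370, 23), (453, -44)]
[(219, 78), (231, -21), (355, 21), (359, -77)]
(-0.5714540481567383, 0.9844966530799866, (174, 0), (90, 4)) ref col 225
```

The plate hasn't moved: its 15 px image shift equals the finger travel. The finger is therefore passing over the ridge, so I'll check the tip height from the side camera.

```bash
python3 - <<'E'
from h import *
st=robot.observe();im=cams.read_camera('side');C=cam('side')
t=st['tool_pos']
Rm=R.from_euler('xyz',st['tool_rot'])
tip=[t+Rm.apply([0,.011,z]) for z in(-.012,0,.012)]
rid=bal(p0,[(-.048-.017,-.041,.073),(-.048+.017,-.041,.073),(-.09,-.12,.055),(-.09,.12,.055),(.09,-.12,.055)])
q=proj(C,np.vstack([tip,rid]));print(q.round(1))
x0,y0=int(q[1,0])-50,int(q[1,1])-42
c=cv2.resize(im[y0:y0+75,x0:x0+100],None,fx=8,fy=8,interpolation=cv2.INTER_CUBIC)
for k,(u,v) in enumerate(q):
    cv2.circle(c,(int((u-x0+.5)*8),int((v-y0+.5)*8)),3,[(0,0,255),(255,0,0)][k>2],-1)
cv2.imwrite('pics/s1.png',c)
E
```

```text
[[289.5 259.3]
 [287.7 262.1]
 [285.7 265. ]
 [283.3 255.1]
 [295.7 258.4]
 [261.1 277.2]
 [298.6 223.9]
 [329.8 296.3]]
```

View pics/s1.png

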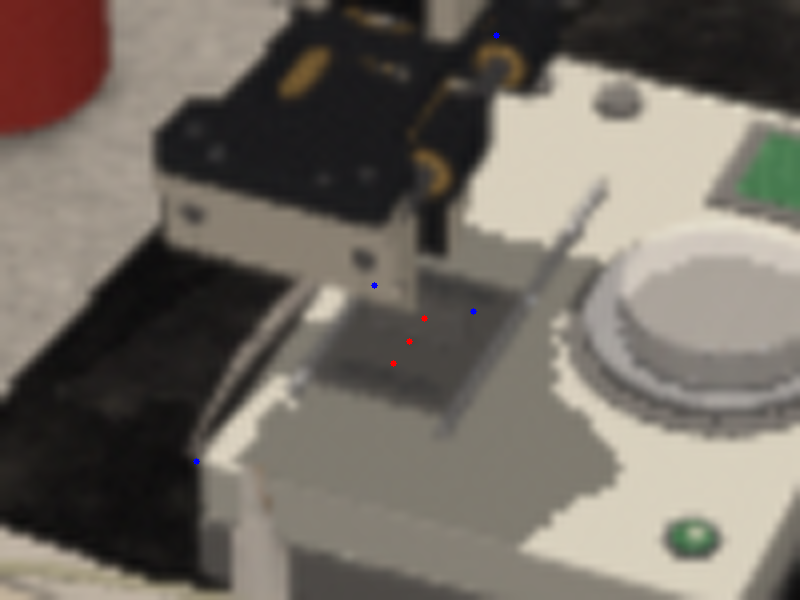

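The side view agrees on the balance: its corner marker lands on the corner. But the real fingertip, at crop (405,305), is about 7 px above the predicted (393,364), which makes it roughly 20 mm higher. The wrist view's scale implies the same. So I'll back off to the right and feel my way down by force.

Emit:
apply_moves(
  plan=[
    [0,0,0.012,0,0,0,0.48],
    [0,0,0.024,0,0,0,0.48],
    [0,0,0.035,0,0,0,0.48],
    [0,0.002,0.035,0,0,0,0.48],
    [0,0.004,0.035,0,0,0,0.48],
  ],
)

```text
time: 7.32
tool_pos: [0.4668, -0.0619, 0.0685]
tool_rot: [-1.571, -0.0, -3.07]
contact_force: [0.8, 0.5, -0.1]
opening: 0.024
```

Emit:
apply_moves(
  plan=[
    [0,0.001,0,0,0,0,0.48],
    [0,0.002,0,0,0,0,0.48],
    [0,0.003,0,0,0,0,0.48],
    [0,0.004,0,0,0,0,0.48],
    [0,0.004,0,0,0,0,0.48],
  ],
)

```text
time: 7.95
tool_pos: [0.4669, -0.0618, 0.0647]
tool_rot: [-1.571, -0.0, -3.069]
contact_force: [-0.2, -0.5, 0.5]
opening: 0.0239
```

Emit:
apply_moves(
  plan=[
    [0,0.001,0,0,0,0,0.48],
    [0,0.002,0,0,0,0,0.48],
    [0,0.003,0,0,0,0,0.48],
    [0,0.004,0,0,0,0,0.48],
    [0,0.004,0,0,0,0,0.48],
  ],
)

```text
time: 8.57
tool_pos: [0.4668, -0.0618, 0.0606]
tool_rot: [-1.571, -0.0, -3.069]
contact_force: [0.3, 0.5, 0.3]
opening: 0.0241
```

Emit:
apply_moves(
  plan=[
    [0,0.001,0,0,0,0,0.48],
    [0,0.002,0,0,0,0,0.48],
    [0,0.003,0,0,0,0,0.48],
    [0,0.004,0,0,0,0,0.48],
    [0,0.004,0,0,0,0,0.48],
  ],
)

```text
time: 9.2
tool_pos: [0.4669, -0.0618, 0.0566]
tool_rot: [-1.571, -0.0, -3.069]
contact_force: [-0.5, -0.4, 0.0]
opening: 0.024
```

Emit:
apply_moves(
  plan=[
    [0,0.001,0,0,0,0,0.48],
    [0,0.002,0,0,0,0,0.48],
    [0,0.003,0,0,0,0,0.48],
    [0,0.004,0,0,0,0,0.48],
    [0,0.004,0,0,0,0,0.48],
  ],
)

```text
time: 9.82
tool_pos: [0.4669, -0.0618, 0.0526]
tool_rot: [-1.571, -0.0, -3.069]
contact_force: [-0.7, 0.6, -0.8]
opening: 0.0238
```

```bash
python3 - <<'E'
from h import *
st=robot.observe();print(inb(st),st['contact_force'],st['opening'])
im=cams.read_camera('wrist')
for r in(246,260,275,290):print(edges(im,(r,r+4)))
cv2.imwrite('pics/w7.png',im)
E
```

```text
[-0.0495 -0.0848  0.0526] [-0.72259612  0.64593131 -0.78317239] 0.023783410163707462
[(164, -34), (317, 16), (395, -37)]
[(164, -41), (299, 24), (394, -44)]
[(166, -57), (175, -9), (179, 10), (183, -9), (187, 12), (232, -4), (239, 8), (276, -8), (280, 8), (285, -8), (288, 9), (300, 26), (394, -39)]
[(168, -37), (172, -28), (177, -8), (181, 10), (185, -9), (189, 12), (233, -4), (240, 8), (279, 5), (293, -31), (300, 44), (353, -42), (358, 28), (393, -49), (437, 5), (449, -6), (469, 4), (472, 6)]
```

Emit:
apply_moves(
  plan=[
    [0,0,-0.007,0,0,0,0.48],
    [0,0,-0.014,0,0,0,0.48],
    [0,0,-0.021,0,0,0,0.48],
    [0,0,-0.028,0,0,0,0.48],
    [0,0,-0.035,0,0,0,0.48],
  ],
)

```text
time: 10.5
tool_pos: [0.4643, -0.0265, 0.0527]
tool_rot: [-1.57, 0.0, -3.069]
contact_force: [0.3, -1.7, 1.2]
opening: 0.024
```

```bash
python3 - <<'E'
from h import *
st=robot.observe();print(inb(st),st['contact_force'],st['opening'])
im=cams.read_camera('wrist')
for r in(275,290):print(edges(im,(r,r+4)))
cv2.imwrite('pics/w8.png',im)
E
```

```text
[-0.0493 -0.0494  0.0527] [ 0.29973527 -1.65722234  1.16525318] 0.023959158785038084
[(175, -33), (211, -23), (221, -8), (225, 8), (229, -8), (233, 9), (282, -4), (286, 8), (323, -11), (326, 10), (331, -8), (335, 9), (344, -3), (346, 3), (363, 8), (368, 15), (465, -40)]
[(176, -34), (213, -24), (222, -8), (226, 8), (231, -8), (234, 10), (275, 4), (293, -33), (299, 21), (323, -10), (326, 10), (331, -9), (335, 10), (344, -4), (346, 3), (353, -22), (358, 31), (464, -51)]
```

Emit:
apply_moves(
  plan=[
    [0,0,-0.008,0,0,0,0.48],
    [0,0,-0.016,0,0,0,0.48],
    [0,0,-0.024,0,0,0,0.48],
    [0,0,-0.031,0,0,0,0.48],
    [0,0,-0.038,0,0,0,0.48],
  ],
)

```text
time: 11.18
tool_pos: [0.4616, 0.0115, 0.0527]
tool_rot: [-1.571, -0.0, -3.069]
contact_force: [-1.3, -2.3, 1.2]
opening: 0.0234
```

Emit:
apply_moves(
  plan=[
    [0,0,-0.002,0,0,0,0.48],
    [0,0,-0.004,0,0,0,0.48],
    [0,0,-0.006,0,0,0,0.48],
    [0,0,-0.007,0,0,0,0.48],
    [0,0,-0.007,0,0,0,0.48],
  ],
)

```text
time: 11.8
tool_pos: [0.4611, 0.0178, 0.0527]
tool_rot: [-1.57, -0.0, -3.069]
contact_force: [-0.5, -2.1, 2.2]
opening: 0.0241
```

```bash
python3 - <<'E'
from h import *
st=robot.observe();print(inb(st),st['contact_force'],st['opening'])
im=cams.read_camera('wrist')
for r in(275,290):print(edges(im,(r,r+4)))
cv2.imwrite('pics/w9.png',im)
E
```

```text
[-0.0492 -0.005   0.0527] [-0.54560517 -2.05893381  2.21995147] 0.024055236522913838
[(77, 69), (92, -32), (120, -28), (124, 56), (172, -32), (211, -23), (221, -8), (225, 8), (230, -7), (233, 9), (283, -4), (286, 8), (323, -8), (327, 8), (332, -11), (335, 10), (346, 26), (356, -26), (375, -24), (385, 18), (417, -18), (424, 19), (443, 10), (459, 13)]
[(80, 71), (177, -32), (213, -25), (223, -7), (226, 9), (231, -8), (235, 8), (266, -3), (268, 4), (278, 4), (293, -33), (299, 21), (323, -8), (327, 10), (332, -10), (335, 10), (346, 30), (353, -45), (358, 31), (378, -19), (386, 15), (414, -14), (420, 14), (441, 9), (457, 13)]
```

Emit:
apply_moves(
  plan=[
    [0,0,-0.001,0,0,0,0.48],
    [0,0,-0.002,0,0,0,0.48],
    [0,0,-0.003,0,0,0,0.48],
    [0,0,-0.003,0,0,0,0.48],
    [0,0,-0.003,0,0,0,0.48],
  ],
)

```text
time: 12.48
tool_pos: [0.4613, 0.0186, 0.0529]
tool_rot: [-1.567, 0.0, -3.068]
contact_force: [-2.0, -15.3, 2.5]
opening: 0.0236
```

Emit:
apply_moves(
  plan=[
    [0,0,-0.001,0,0,0,0.48],
    [0,0,-0.002,0,0,0,0.48],
    [0,0,-0.002,0,0,0,0.48],
    [0,0,-0.002,0,0,0,0.48],
    [0,0,-0.002,0,0,0,0.48],
  ],
)

```text
time: 13.1
tool_pos: [0.4613, 0.0197, 0.053]
tool_rot: [-1.566, 0.0, -3.068]
contact_force: [-3.1, -20.3, 2.5]
opening: 0.0222
```

```bash
python3 - <<'E'
from h import *
st=robot.observe();print(inb(st),st['contact_force'],st['opening'])
im=cams.read_camera('wrist')
for r in(290,):print(edges(im,(r,r+4)))
cv2.imwrite('pics/w10.png',im[180:480,60:460])
E
```

```text
[-0.0489 -0.0031  0.053 ] [ -3.0687041  -20.2523874    2.49896785] 0.022167104931685624
[(84, 70), (173, -26), (177, -8), (217, -24), (227, -8), (230, 9), (235, -8), (238, 8), (273, 4), (279, 4), (295, -34), (301, 24), (327, -9), (330, 8), (336, -10), (339, 11), (349, 17), (351, -41), (357, 30), (373, -4), (377, -3), (381, -16), (389, 17), (417, -13), (424, 14), (444, 10), (461, 13)]
```

View pics/w10.png

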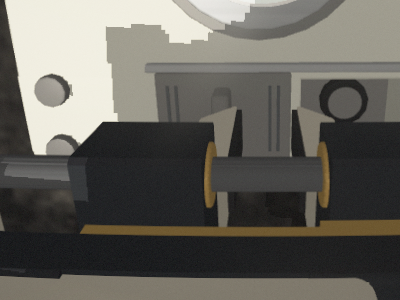

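The shutter is on its hard stop at 20 N. The well is uncovered, with the black key at full-image (404,280) and the ridge left of the finger.

```bash
python3 - <<'E'
from h import *
st=robot.observe();C=cam('wrist',st)
w=unproj(C,[(404,280)],[.039])[0];print('key bal',inb(dict(tool_pos=w)),'tool at',inb(st))
print(to(st,bal(p0,[-.048,-.045,.1])[0],p0[2]-np.pi))
E
```

```text
key bal [-0.0456 -0.0434  0.039 ] tool at [-0.0489 -0.0031  0.053 ]
(array([-0.001 , -0.0468,  0.0421]), array([-0.3, -0.1, -0. ]))
```

Emit:
apply_moves(
  plan=[
    [0,0,0.01,0,0,0,0.48],
    [0,-0.025,0.012,0,0,0,0.48],
    [0,-0.045,0.016,0,0,0,1],
    [-0.002,-0.045,0.03,0,0,0,1],
    [-0.002,-0.045,0.045,0,0,0,1],
  ],
)

```text
time: 13.78
tool_pos: [0.4659, -0.0225, 0.097]
tool_rot: [-1.571, -0.001, -3.069]
contact_force: [-0.6, -0.2, -0.5]
opening: 0.0013
```

Emit:
apply_moves(
  plan=[
    [0,0,0,0,0,0,1],
    [0,0.01,0,0,0,0,1],
    [0,0.02,0,0,0,0,1],
    [0,0.02,0,0,0,0,1],
    [0,0.02,0,0,0,0,1],
  ],
)

```text
time: 14.4
tool_pos: [0.466, -0.0216, 0.0776]
tool_rot: [-1.571, -0.0, -3.069]
contact_force: [-0.6, 0.3, -0.0]
opening: 0.0008
```

```bash
python3 - <<'E'
from h import *
st=robot.observe();print(inb(st),st['contact_force'],st['opening'])
im=cams.read_camera('wrist');C=cam('wrist',st)
cv2.imwrite('pics/w11.png',im)
print(proj(C,bal(p0,[(-.03,-.045-.025,.055),(-.03,-.045+.025,.055),(-.048,-.045,.039)])).round(1))
for r in(255,265,275,285,295):print(r,edges(im,(r,r+4)))
E
```

```text
[-0.0473 -0.0446  0.0776] [-0.57522305  0.25831944 -0.03495449] 0.0008117596574330678
[[374.9 250. ]
 [281.6 250.3]
 [328.2 271.3]]
255 [(73, -30), (81, 45), (152, -34), (160, -21), (164, 27), (168, -19), (171, 28), (193, -32), (216, 6), (249, -8), (252, 10), (257, -6), (260, 7), (270, 28), (280, -11), (285, -8), (307, -19), (318, 7), (322, 4), (333, -7), (344, 18), (367, 10), (372, 15), (459, -54)]
265 [(72, -16), (76, 44), (153, -37), (162, -18), (165, 26), (169, -20), (172, 22), (195, -28), (210, -4), (217, 7), (250, -7), (253, 8), (257, -9), (260, 10), (271, 22), (280, -15), (285, -9), (304, -21), (311, 22), (341, -22), (347, 21), (367, 9), (372, 16), (458, -52)]
275 [(155, -30), (163, -21), (166, 21), (170, -18), (173, 20), (196, -28), (211, -4), (217, 7), (250, -8), (253, 8), (258, -7), (261, 8), (271, 29), (280, -14), (285, -8), (306, -19), (312, 16), (339, -18), (346, 17), (366, 8), (372, 13), (457, -51)]
285 [(156, -38), (164, -20), (169, 25), (172, -18), (176, 28), (197, -27), (212, -5), (219, 7), (251, -9), (254, 10), (258, -8), (261, 8), (272, 24), (281, -15), (286, -9), (320, -24), (332, 22), (335, -4), (338, 4), (366, 9), (371, 15), (456, -46)]
295 [(68, -20), (73, -8), (76, 12), (83, 20), (157, -32), (166, -19), (170, 26), (173, -20), (176, 25), (198, -35), (213, -6), (219, 8), (252, -8), (255, 8), (259, -9), (262, 10), (272, 32), (281, -17), (285, 5), (320, -43), (325, 19), (327, -21), (332, 39), (367, -5), (371, 16), (455, -44), (474, -4)]
```

Emit:
apply_moves(
  plan=[
    [-0.001,0.007,0,0,0,0,1],
    [-0.001,0.014,0,0,0,0,1],
    [-0.001,0.021,0,0,0,0,1],
    [-0.001,0.028,0,0,0,0,1],
    [-0.001,0.033,0,0,0,0,1],
  ],
)

```text
time: 15.08
tool_pos: [0.4669, -0.0217, 0.0441]
tool_rot: [-1.571, -0.0, -3.069]
contact_force: [0.4, 0.1, -0.1]
opening: 0.0007
```

Emit:
apply_moves(
  plan=[
    [0,0.001,0,0,0,0,1],
    [0,0.002,0,0,0,0,1],
    [0,0.003,0,0,0,0,1],
    [0,0.004,0,0,0,0,1],
    [0,0.005,0,0,0,0,1],
  ],
)

```text
time: 15.7
tool_pos: [0.4671, -0.0217, 0.0397]
tool_rot: [-1.571, 0.0, -3.069]
contact_force: [-0.4, -0.4, -0.0]
opening: 0.0008
```

Emit:
apply_moves(
  plan=[
    [0,0.001,0,0,0,0,1],
    [0,0.002,0,0,0,0,1],
    [0,0.003,0,0,0,0,1],
    [0,0.004,0,0,0,0,1],
    [0,0.004,0,0,0,0,1],
  ],
)

```text
time: 16.32
tool_pos: [0.467, -0.0217, 0.0356]
tool_rot: [-1.571, -0.0, -3.069]
contact_force: [0.1, 0.5, -0.5]
opening: 0.001
```

Emit:
apply_moves(
  plan=[
    [0,0.001,0,0,0,0,1],
    [0,0.002,0,0,0,0,1],
    [0,0.003,0,0,0,0,1],
    [0,0.004,0,0,0,0,1],
    [0,0.004,0,0,0,0,1],
  ],
)

```text
time: 16.95
tool_pos: [0.467, -0.0217, 0.0316]
tool_rot: [-1.571, -0.0, -3.069]
contact_force: [0.7, 0.2, -0.2]
opening: 0.0004
```

Emit:
apply_moves(
  plan=[
    [0,0.001,0,0,0,0,1],
    [0,0.002,0,0,0,0,1],
    [0,0.003,0,0,0,0,1],
    [0,0.003,0,0,0,0,1],
    [0,0.003,0,0,0,0,1],
  ],
)

```text
time: 17.58
tool_pos: [0.467, -0.0217, 0.0287]
tool_rot: [-1.571, -0.0, -3.069]
contact_force: [0.2, -0.2, 0.4]
opening: 0.0004
```

Emit:
apply_moves(
  plan=[
    [0,0.001,0,0,0,0,1],
    [0,0.002,0,0,0,0,1],
    [0,0.002,0,0,0,0,1],
    [0,0.002,0,0,0,0,1],
    [0,0.002,0,0,0,0,1],
  ],
)

```text
time: 18.2
tool_pos: [0.4671, -0.0217, 0.0267]
tool_rot: [-1.571, 0.0, -3.069]
contact_force: [0.0, -0.2, -0.8]
opening: 0.0004
```

Emit:
apply_moves(
  plan=[
    [0,0.001,0,0,0,0,1],
    [0,0.002,0,0,0,0,1],
    [0,0.003,0,0,0,0,1],
    [0,0.003,0,0,0,0,1],
    [0,0.003,0,0,0,0,1],
  ],
)

```text
time: 18.82
tool_pos: [0.4671, -0.0217, 0.0237]
tool_rot: [-1.571, 0.0, -3.069]
contact_force: [1.6, -0.6, 0.0]
opening: 0.0006
```

Emit:
apply_moves(
  plan=[
    [0,0.001,0,0,0,0,1],
    [0,0.002,0,0,0,0,1],
    [0,0.002,0,0,0,0,1],
    [0,0.002,0,0,0,0,1],
    [0,0.002,0,0,0,0,1],
  ],
)

```text
time: 19.45
tool_pos: [0.4671, -0.0217, 0.0218]
tool_rot: [-1.571, 0.0, -3.069]
contact_force: [-1.2, 0.1, 1.2]
opening: 0.0003
```

Emit:
apply_moves(
  plan=[
    [0,0.001,0,0,0,0,1],
    [0,0.002,0,0,0,0,1],
    [0,0.002,0,0,0,0,1],
    [0,0.002,0,0,0,0,1],
    [0,0.002,0,0,0,0,1],
  ],
)

```text
time: 20.08
tool_pos: [0.4671, -0.0217, 0.0198]
tool_rot: [-1.571, 0.0, -3.069]
contact_force: [-0.1, 0.3, 1.9]
opening: 0.0005
```

Emit:
apply_moves(
  plan=[
    [0,0.001,0,0,0,0,1],
    [0,0.0015,0,0,0,0,1],
    [0,0.0015,0,0,0,0,1],
    [0,0.0015,0,0,0,0,1],
    [0,0.0015,0,0,0,0,1],
  ],
)

```text
time: 20.7
tool_pos: [0.4671, -0.0217, 0.0182]
tool_rot: [-1.571, 0.0, -3.069]
contact_force: [0.5, 0.3, 3.4]
opening: 0.0005
```

Emit:
apply_moves(
  plan=[
    [0,0.001,0,0,0,0,1],
    [0,0.0015,0,0,0,0,1],
    [0,0.0015,0,0,0,0,1],
    [0,0.0015,0,0,0,0,1],
    [0,0.0015,0,0,0,0,1],
  ],
)

```text
time: 21.32
tool_pos: [0.4671, -0.0217, 0.0171]
tool_rot: [-1.571, 0.0, -3.069]
contact_force: [-2.1, -0.5, 9.6]
opening: 0.0005
```

Emit:
apply_moves(
  plan=[
    [0,0.001,0,0,0,0,1],
    [0,0.0015,0,0,0,0,1],
    [0,0.0015,0,0,0,0,1],
    [0,0.0015,0,0,0,0,1],
    [0,0.0015,0,0,0,0,1],
  ],
)

```text
time: 21.95
tool_pos: [0.4672, -0.0217, 0.0167]
tool_rot: [-1.57, 0.001, -3.069]
contact_force: [-5.6, 0.2, 22.4]
opening: 0.0004
```

The force pattern matches the key: about 1 to 5 N of spring over roughly 5 mm, then a stiff stop at 22 N. I'll hold it there.

Emit:
apply_moves(
  plan=[
    [0,0,0,0,0,0,1],
    [0,0,0,0,0,0,1],
    [0,0,0,0,0,0,1],
    [0,0,0,0,0,0,1],
    [0,0,0,0,0,0,1],
  ],
)

```text
time: 22.58
tool_pos: [0.4672, -0.0218, 0.0168]
tool_rot: [-1.57, 0.001, -3.069]
contact_force: [-5.2, 0.5, 23.6]
opening: 0.0002
```

Emit:
apply_moves(
  plan=[
    [0,0,0,0,0,0,1],
    [0,0,0,0,0,0,1],
    [0,0,0,0,0,0,1],
    [0,0,0,0,0,0,1],
    [0,0,0,0,0,0,1],
  ],
)

```text
time: 23.2
tool_pos: [0.4672, -0.0217, 0.0168]
tool_rot: [-1.57, 0.001, -3.069]
contact_force: [-6.2, 0.1, 23.3]
opening: 0.0005
```

```bash
python3 - <<'E'
from h import *
st=robot.observe();print(inb(st),st['contact_force'])
im=cams.read_camera('wrist');cv2.imwrite('pics/w12.png',im)
sd=cams.read_camera('side')
a=im[180:480,120:520]; b=cv2.resize(sd[215:315,225:360],None,fx=4,fy=4)[:300,:400] if 0 else cv2.resize(sd[215:290,255:355],(400,300))
cv2.imwrite('pics/m1.png',np.hstack([a,b]))
E
```

```text
[-0.0461 -0.0449  0.0168] [-6.1562522   0.05215773 23.2662056 ]
```

View pics/m1.png

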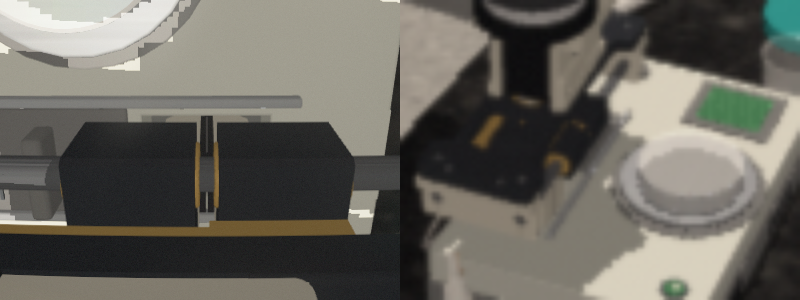

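The left half shows the fingers down in the well between the rails, with the shutter still open at the far left. The right half shows the dish still on the pan. I'll sample the force on the way up to confirm the key travel.

Emit:
apply_moves(
  plan=[
    [0,-0.0015,0,0,0,0,1],
    [0,-0.003,0,0,0,0,1],
    [0,-0.003,0,0,0,0,1],
    [0,-0.003,0,0,0,0,1],
    [0,-0.003,0,0,0,0,1],
  ],
)

```text
time: 23.92
tool_pos: [0.4671, -0.0217, 0.0181]
tool_rot: [-1.571, -0.0, -3.069]
contact_force: [-0.5, -0.1, 3.5]
opening: 0.0004
```

Emit:
apply_moves(
  plan=[
    [0,-0.001,0,0,0,0,1],
    [0,-0.001,0,0,0,0,1],
    [0,-0.001,0,0,0,0,1],
    [0,-0.001,0,0,0,0,1],
    [0,-0.001,0,0,0,0,1],
  ],
)

```text
time: 24.55
tool_pos: [0.4671, -0.0217, 0.0192]
tool_rot: [-1.571, 0.0, -3.069]
contact_force: [0.5, 0.0, 3.3]
opening: 0.0004
```

Emit:
apply_moves(
  plan=[
    [0,-0.0015,0,0,0,0,1],
    [0,-0.0015,0,0,0,0,1],
    [0,-0.0015,0,0,0,0,1],
    [0,-0.0015,0,0,0,0,1],
    [0,-0.0015,0,0,0,0,1],
  ],
)

```text
time: 25.18
tool_pos: [0.4671, -0.0217, 0.0207]
tool_rot: [-1.571, 0.0, -3.069]
contact_force: [0.5, -0.3, 2.0]
opening: 0.0003
```

Emit:
apply_moves(
  plan=[
    [0,-0.0015,0,0,0,0,1],
    [0,-0.0015,0,0,0,0,1],
    [0,-0.0015,0,0,0,0,1],
    [0,-0.0015,0,0,0,0,1],
    [0,-0.0015,0,0,0,0,1],
  ],
)

```text
time: 25.8
tool_pos: [0.4669, -0.0217, 0.0222]
tool_rot: [-1.571, -0.0, -3.069]
contact_force: [0.3, -0.5, -0.1]
opening: 0.0005
```

Emit:
apply_moves(
  plan=[
    [0,-0.001,0,0,0,0,1],
    [0,-0.001,0,0,0,0,1],
    [0,-0.001,0,0,0,0,1],
    [0,-0.001,0,0,0,0,1],
    [0,-0.001,0,0,0,0,1],
  ],
)

```text
time: 26.42
tool_pos: [0.467, -0.0217, 0.0232]
tool_rot: [-1.571, -0.0, -3.069]
contact_force: [0.5, 0.6, -0.2]
opening: 0.0002
```

The key engaged at z≈0.0219 and stopped at z≈0.0168, which is about 5 mm of travel, and it came back up. Now I rise and go over the ridge to its left side.

Emit:
apply_moves(
  plan=[
    [0,-0.03,0,0,0,0,1],
    [0,-0.06,0,0,0,0,1],
    [0,-0.065,-0.02,0,0,0,1],
    [0,-0.065,-0.06,0,0,0,0.48],
    [0.002,-0.065,-0.1,0,0,0,0.48],
  ],
)

```text
time: 27.05
tool_pos: [0.4579, 0.0787, 0.0884]
tool_rot: [-1.571, 0.001, -3.07]
contact_force: [0.4, -0.2, -0.1]
opening: 0.0158
```

Emit:
apply_moves(
  plan=[
    [0,0,0,0,0,0,0.48],
    [0,0,0,0,0,0,0.48],
    [0,0.012,0,0,0,0,0.48],
    [0,0.024,0,0,0,0,0.48],
    [0,0.024,0,0,0,0,0.48],
  ],
)

```text
time: 27.68
tool_pos: [0.4568, 0.0774, 0.0628]
tool_rot: [-1.571, -0.003, -3.07]
contact_force: [-0.1, -0.7, -0.4]
opening: 0.0236
```

```bash
python3 - <<'E'
from h import *
st=robot.observe();print(inb(st),st['contact_force'],st['opening'])
im=cams.read_camera('wrist');cv2.imwrite('pics/w13.png',im)
for r in(265,275):print(edges(im,(r,r+4)))
E
```

```text
[-0.049   0.0547  0.0628] [-0.05113723 -0.677567   -0.43982335] 0.023623655023856285
[(201, 34), (219, -20), (250, 28), (336, -25), (347, -10), (350, 8), (355, -10), (358, 8), (394, -8), (443, -8), (447, 10), (451, -9), (455, 10), (464, 23), (471, -24), (477, -20)]
[(202, 31), (225, -10), (240, 4), (244, 11), (336, -25), (347, -10), (350, 10), (355, -8), (358, 10), (393, -8), (398, 5), (442, -8), (446, 10), (450, -9), (454, 12), (463, 23), (470, -22), (477, -23)]
```

Emit:
apply_moves(
  plan=[
    [0,0.005,0,0,0,0,0.48],
    [0,0.01,0,0,0,0,0.48],
    [0,0.013,0,0,0,0,0.48],
    [0,0.013,0.005,0,0,0,0.48],
    [0,0.013,0.01,0,0,0,0.48],
  ],
)

```text
time: 28.35
tool_pos: [0.4586, 0.0676, 0.0513]
tool_rot: [-1.571, 0.0, -3.069]
contact_force: [-0.6, -0.3, 0.4]
opening: 0.0238
```

Emit:
apply_moves(
  plan=[
    [0,0,0.006,0,0,0,0.48],
    [0,0,0.012,0,0,0,0.48],
    [0,0,0.018,0,0,0,0.48],
    [0,0,0.024,0,0,0,0.48],
    [0,0,0.03,0,0,0,0.48],
  ],
)

```text
time: 28.98
tool_pos: [0.4609, 0.0376, 0.0513]
tool_rot: [-1.571, 0.0, -3.069]
contact_force: [0.4, 0.7, 0.7]
opening: 0.0236
```

```bash
python3 - <<'E'
from h import *
st=robot.observe();print(inb(st),st['contact_force'],st['opening'])
im=cams.read_camera('wrist');cv2.imwrite('pics/w14.png',im)
for r in(275,):print(edges(im,(r,r+4)))
E
```

```text
[-0.048   0.0147  0.0513] [0.38246731 0.69225688 0.68608436] 0.02361615638251436
[(114, 82), (129, -33), (159, -31), (163, 36), (167, 26), (171, -36), (309, -25), (320, -11), (323, 9), (328, -8), (332, 9), (369, -8), (388, 5), (422, -9), (426, 9), (431, -8), (434, 9), (453, -20), (460, 20), (479, 9)]
```

Emit:
apply_moves(
  plan=[
    [0,0,0.007,0,0,0,0.48],
    [0,0,0.014,0,0,0,0.48],
    [0,0,0.021,0,0,0,0.48],
    [0,0,0.028,0,0,0,0.48],
    [0,0,0.034,0,0,0,0.48],
  ],
)

```text
time: 29.65
tool_pos: [0.4633, 0.0036, 0.0513]
tool_rot: [-1.571, 0.0, -3.069]
contact_force: [2.3, 2.0, 2.5]
opening: 0.0241
```

Emit:
apply_moves(
  plan=[
    [0,0,0.001,0,0,0,0.48],
    [0,0,0.002,0,0,0,0.48],
    [0,0,0.003,0,0,0,0.48],
    [0,0,0.004,0,0,0,0.48],
    [0,0,0.004,0,0,0,0.48],
  ],
)

```text
time: 30.28
tool_pos: [0.4634, 0.0018, 0.0513]
tool_rot: [-1.573, 0.0, -3.07]
contact_force: [1.8, 10.0, 1.0]
opening: 0.0237
```

Emit:
apply_moves(
  plan=[
    [0,0,0.001,0,0,0,0.48],
    [0,0,0.002,0,0,0,0.48],
    [0,0,0.003,0,0,0,0.48],
    [0,0,0.003,0,0,0,0.48],
    [0,0,0.003,0,0,0,0.48],
  ],
)

```text
time: 30.9
tool_pos: [0.4634, 0.0006, 0.0512]
tool_rot: [-1.576, 0.0, -3.07]
contact_force: [2.1, 20.9, 3.7]
opening: 0.0223
```

The force rose to 21 N at the shut stop. I'll back off, rise and check.

Emit:
apply_moves(
  plan=[
    [0,0,-0.012,0,0,0,0.48],
    [0,0,-0.018,0,0,0,0.48],
    [0,-0.03,-0.018,0,0,0,0.48],
    [0,-0.07,-0.018,0,0,0,0.48],
    [0,-0.12,-0.018,0,0,0,0.48],
  ],
)

```text
time: 31.52
tool_pos: [0.4613, 0.0149, 0.1717]
tool_rot: [-1.571, -0.003, -3.069]
contact_force: [0.7, -0.2, -0.4]
opening: 0.0235
```

Emit:
apply_moves(
  plan=[
    [0.02,-0.05,0,0,0,0,0.48],
    [0.05,-0.05,0,0,0,0,0.48],
    [0.07,-0.05,0,0,0,0,0.48],
    [0.07,-0.05,0,0,0,0,0.48],
    [0.07,-0.05,0,0,0,0,0.48],
  ],
)

```text
time: 32.15
tool_pos: [0.3931, 0.0098, 0.2212]
tool_rot: [-1.57, 0.0, -3.07]
contact_force: [-0.2, -0.2, 0.4]
opening: 0.0239
```

```bash
python3 - <<'E'
from h import *
st=robot.observe();print(st['time'],inb(st),st['contact_force'])
im=cams.read_camera('wrist');cv2.imwrite('pics/w15.png',im);C=cam('wrist',st)
a=np.load('w1.npy');C0=cam('wrist',dict(tool_pos=a[:3],tool_rot=a[3:]));i0=cv2.imread('pics/w1.png')
# rectify both to balance deck plane, 0.5 mm/px, and template-match regions
def rect(i,C,z):
    X,Y=np.meshgrid(np.arange(.09,-.15,-.0005),np.arange(.2,-.2,-.0005),indexing='ij')
    q=proj(C,bal(p0,np.c_[X.ravel(),Y.ravel(),np.full(X.size,z)])).astype(np.float32)
    return cv2.remap(i,q[:,0].reshape(X.shape),q[:,1].reshape(X.shape),cv2.INTER_LINEAR)
A,B=rect(i0,C0,.059),rect(im,C,.059)
px=lambda x,y:(int((.09-x)/.0005),int((.2-y)/.0005))
for n,x1,x2,y1,y2 in[('deckref/keys',-.022,-.08,.115,.085),('shutter',-.028,-.068,-.005,-.075),('display',.08,.02,.115,.06),('dish',.085,.01,.05,-.03),('tweezers',-.09,-.12,.06,-.07),('beaker',.06,.0,.19,.13),('vial',.09,.02,-.13,-.18)]:
    r1,c1=px(x1,y1);r2,c2=px(x2,y2);t=A[r1:r2,c1:c2];m=30
    R0,C0_=max(r1-m,0),max(c1-m,0)
    v=cv2.minMaxLoc(cv2.matchTemplate(B[R0:r2+m,C0_:c2+m],t,cv2.TM_CCOEFF_NORMED))
    print(n,round(v[1],3),'dx,dy mm',-(v[3][1]-(r1-R0))*.5,-(v[3][0]-(c1-C0_))*.5)
g=cv2.cvtColor(B,cv2.COLOR_BGR2GRAY);r,_=px(-.036,0);row=cv2.GaussianBlur(g,(5,5),0)[r-8:r+8].mean(0);d=np.diff(row)
print([(round(.2-k*.0005,4),round(float(d[k]),1)) for k in range(200,600) if abs(d[k])>2.5 and abs(d[k])==abs(d[k-3:k+4]).max()])
E
```

```text
32.15 [-0.1176 -0.0078  0.2212] [-0.20539373 -0.23740009  0.42246373]
deckref/keys 0.971 dx,dy mm -0.5 0.5
shutter 0.808 dx,dy mm -0.5 -3.5
display 0.16 dx,dy mm -15.0 1.0
dish 0.13 dx,dy mm -0.5 0.0
tweezers 0.846 dx,dy mm -6.0 9.5
beaker 0.88 dx,dy mm -1.0 1.0
vial 0.704 dx,dy mm -9.0 10.0
[(0.091, 19.8), (-0.0115, -21.5), (-0.0165, -10.2), (-0.0185, 9.3), (-0.0205, -11.2), (-0.0225, 10.5), (-0.04, -16.4), (-0.045, -7.1), (-0.0645, -4.7), (-0.0665, 4.8), (-0.071, 5.0), (-0.0755, 16.9), (-0.0815, 6.6), (-0.091, 5.2)]
```

The plate's edges are at −0.0115 and −0.0755, so its centre is at −0.0435, within about 1 mm of shut, and the hard stop was felt. The tweezers and vial offsets look like height parallax. I'll recheck those at the right heights and with the fixed top camera.

```bash
python3 - <<'E'
from h import *
st=robot.observe()
im=cams.read_camera('top');i0=cv2.imread('pics/top0.png');C=cam('top')
d=cv2.absdiff(im,i0).max(2)
for n,u,v,h,w in[('tweezers',318,296,7,32),('beaker',247,234,13,13),('vial',373,217,9,9),('dish',312,233,22,22),('keys',276,274,12,8),('shutter',332,268,13,16)]:
    t=i0[v-h:v+h,u-w:u+w];s=im[v-h-8:v+h+8,u-w-8:u+w+8]
    q=cv2.minMaxLoc(cv2.matchTemplate(s,t,cv2.TM_CCOEFF_NORMED));print(n,round(q[1],3),np.array(q[3])-8,'maxdiff',d[v-h:v+h,u-w:u+w].max())
print(proj(C,[st['tool_pos']]))
a=np.load('w1.npy');C0=cam('wrist',dict(tool_pos=a[:3],tool_rot=a[3:]));A0=cv2.imread('pics/w1.png');B0=cv2.imread('pics/w15.png');C1=cam('wrist',st)
def rect(i,C,z):
    X,Y=np.meshgrid(np.arange(-.08,-.15,-.0005),np.arange(.1,-.11,-.0005),indexing='ij')
    q=proj(C,bal(p0,np.c_[X.ravel(),Y.ravel(),np.full(X.size,z)])).astype(np.float32)
    return cv2.remap(i,q[:,0].reshape(X.shape),q[:,1].reshape(X.shape),cv2.INTER_LINEAR)
A,B=rect(A0,C0,.006),rect(B0,C1,.006)
t=A[30:110,60:360];q=cv2.minMaxLoc(cv2.matchTemplate(B,t,cv2.TM_CCOEFF_NORMED));print('tw wrist',q[1],(np.array(q[3])-[60,30])*.5)
E
```

```text
tweezers 0.329 [ 4 -8] maxdiff 151
beaker 0.999 [0 0] maxdiff 7
vial 1.0 [0 0] maxdiff 7
dish 0.996 [0 0] maxdiff 75
keys 0.279 [-1  0] maxdiff 189
shutter 0.559 [1 1] maxdiff 139
[[321.60024402 294.73400056]]
tw wrist 0.7041246294975281 [-30.  -6.]
```

The beaker, vial and dish haven't moved. The arm hides the tweezers and shutter from the top camera, so I'll move it aside and look once more.

Emit:
apply_moves(
  plan=[
    [0,-0.05,0,0,0,0,0.48],
    [0,-0.1,0.03,0,0,0,0.48],
    [0,-0.1,0.08,0,0,0,0.48],
    [0.01,-0.1,0.13,0,0,0,0.48],
    [0.02,-0.1,0.18,0,0,0,0.48],
  ],
)

```text
time: 32.88
tool_pos: [0.3858, -0.1727, 0.321]
tool_rot: [-1.571, -0.0, -3.069]
contact_force: [1.9, 0.2, 0.4]
opening: 0.024
```

Emit:
apply_moves(
  plan=[
    [0.01,0,0.05,0,0,0,0.48],
    [0.03,0,0.1,0,0,0,0.48],
    [0.05,0,0.14,0,0,0,0.48],
    [0.05,0,0.14,0,0,0,0.48],
    [0.05,0,0.14,0,0,0,0.48],
  ],
)

```text
time: 33.5
tool_pos: [0.3461, -0.314, 0.3208]
tool_rot: [-1.572, -0.0, -3.07]
contact_force: [0.0, 0.6, -0.0]
opening: 0.024
```

```bash
python3 - <<'E'
from h import *
im=cams.read_camera('top');cv2.imwrite('pics/top1.png',im);i0=cv2.imread('pics/top0.png')
d=cv2.absdiff(im,i0).max(2)
for n,u,v,h,w in[('tweezers',318,296,7,32),('beaker',247,234,13,13),('vial',373,217,9,9),('dish',312,233,22,22),('keys',276,274,12,8),('shutter',332,268,10,14)]:
    t=i0[v-h:v+h,u-w:u+w];s=im[v-h-8:v+h+8,u-w-8:u+w+8]
    q=cv2.minMaxLoc(cv2.matchTemplate(s,t,cv2.TM_CCOEFF_NORMED));print(n,round(q[1],3),np.array(q[3])-8,'maxdiff',d[v-h:v+h,u-w:u+w].max())
print(robot.observe()['tool_pos'])
E
```

```text
tweezers 0.998 [0 0] maxdiff 6
beaker 0.999 [0 0] maxdiff 6
vial 1.0 [0 0] maxdiff 7
dish 1.0 [0 0] maxdiff 7
keys 0.999 [0 0] maxdiff 4
shutter 0.942 [2 0] maxdiff 75
[ 0.34632234 -0.31357157  0.32104578]
```

```bash
python3 -c "
from cell import robot
print(robot.hand_in())"
```

```text
the job is handed in; nothing more can be done
None
```

The balance reset is done and handed in, with no verdict reported. The shutter was opened, the sunken key pressed and held, and the shutter pushed shut again. It took about 33.6 s of the 59 s allowed.

- **Shutter opened:** I pushed the ridge's right side with the outer face of one finger, the fingers set 24 mm apart. The force rose to 20 N at the stop, and the wrist camera showed the well uncovered.
- **Key pressed:** With the fingers closed, the force followed the key's spring over about 5 mm and then met a stiff stop. I held it there at 22–24 N for 1.25 s or more. The force fell back to zero as I lifted off, so the key came up.
- **Shutter closed:** I pushed the ridge's left side until the force reached 21 N at the stop. The wrist camera puts the shutter within about 1.5 mm of shut, and the top camera shows it about 2 px (4–5 mm) right of its start.
- **Surroundings:** In the top camera, the tweezers, beaker, vial, dish and raised keys match the first picture with no shift. The arm is parked clear of everything.

**What disagreed:**
- **Fingertip height:** The fingertips reached about 28 mm less far than stated: they stood about 17 mm behind the TCP, not 11 mm ahead of it. My first push passed over the ridge without touching it. I found the true height from the side and wrist cameras and by force.
- **Wrist camera:** It put the deck about 5 mm lower than the nominal height.
- **Tweezers check:** One wrist-camera match for the tweezers was poor. I relied on the clear top view instead.

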